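# Lock the ribbon winder with its pin

### The arm

A 7-joint arm with a two-finger parallel gripper is mounted at the origin on the work surface. World frame = base frame: x ahead of the robot, y to its left, z up, the work surface at z = 0. Lengths are in mm, angles in rad, forces in N, time in s.
With the tool pointing down it reaches from about 350 to 900 mm from the base axis. Payload 8.1 kg.
Tool frame: the origin (TCP) lies at the very end of the fingers, on their centre line; the grasp point (between the pads) lies 19 mm behind it; z points along the fingers, x is the direction in which the jaws open and shut, and the axes are right-handed (so a half turn about z gives the same grasp; the last joint's range is limited). The gripper opens to 92 mm and grips with 3 to 60 N. Pads are 19 mm wide; open, the fingers measure 130 mm over their backs; the gripper's body (75 mm by 190 mm) begins 47 mm behind the grasp point.
Start: joints at [-1.318, 0.434, 0.025, 1.573, -0.012, 1.134, -0.075], TCP at [217.74, 585.859, 226.742] pointing down, gripper open.
Joint ranges: [-2.62, 2.62], [-0.44, 2.09], [-1.27, 1.32], [0.08, 2.57], [-1.32, 4.46], [0.12, 2], [-2.74, 2.74]. Speed limits (rad/s): [2.22, 2.22, 3.01, 3.01, 3.14, 3.14, 3.14].

### API

Orientations are given as a unit quaternion [w, x, y, z].
In Python, from station import get_obs, cams, hand_in, spotter gives the robot as it stands. The module is installed in compiled form; this text tells all that it offers.
- The arm moves only by the tool servo_tool, never from a script. Its argument "targets" is a list of rows, each a list of 7 numbers: the shift along the tool's x, y, z in m, then the turn, a rotation vector about the tool's x, y, z in degrees, then the closure, from -1 (fully open) to 1 (shut), so that 0 is half open. In form: [[x, y, z, wx, wy, wz, gripper], ...]. A call has 1 to 10 rows; each row shifts and turns the commanded pose from where the row before left it, along the tool's axes as they then stand; what a row does not reach is not made up. A row lasts 1/12 s, in which the tool goes at most 41.7 mm and 7.16 degrees, less where a joint would pass 70% of its speed; a pose out of reach is approached as far as the arm can. A call is refused whole if a number of a shift passes 0.0417 or a number of a turn 7.16, either way. A call with a gripper value outside its range is refused whole. The fingers move at their own pace and stop on an object; "force" is the grip in N (left out, the last holds). Time passes only in rows, so rows that do not move let the fingers close. It gives the time, the measured TCP pose, the force and the opening at its end, in the units of the state.
- get_obs(): the state, without advancing time (a new reading comes with each control period).
- cams.get_image(name): name is "scene" or "top" or "wrist"; returns (picture, depth): 400x640x3 uint8, red, green, blue; 400x640 float32, mm along the optical axis (not along the pixel's ray), 0 where there is no reading.
- cams.get_calibration(name): a dict with "fx", "fy", "cx", "cy" (pixels), "eye" and "rotation" of the camera in the world; the wrist camera has in their place "hand_eye" (4x4, takes a point from camera to tool coordinates, whose origin is the TCP and whose axes are the tool frame's). Camera axes: x right, y down, z forward; pixel columns grow to the right and rows downward; lengths in mm; the calibration is good to about 2 mm. The wrist camera is an equidistant fisheye: a pixel r from the principal point sees the ray r / f radians off the axis. A picture is of the moment at which its call begins: read the wrist's pose just before it. get_calibration takes no time and is no camera call.
- hand_in(): hands the job in, once; it reports no verdict.
Trained networks look in the newest picture that a camera, given by its name, has taken for a name from the list of things; names that differ only in an ending like _2 or _b are one class to them, and where a whole thing is asked for, a point or a joint stands for the part that bears it (a point fixed in the world has none). Each returns a list of dicts, best first, with "score" (0 to 1); they miss things now and then, are a little off and sometimes report something else, mostly with a low value. They report only what shows in the picture. A call takes as long as a camera call.
- spotter.look_for(camera, name): "position" ([column, row] in pixels, amid what is visible of it).
The state is a dict: "t": time; "q": joint angles; "qvel": joint speeds; "tau": joint torques, N m; "eef_pos": TCP position; "eef_rot": TCP orientation; "wrist_force": force on the tool from outside, world axes, zero at the start; "wrist_torque": the same for the moment, N m; "finger_gap": finger opening in mm.
Only numpy, scipy, OpenCV 4.12 (cv2) and the standard library are available. Lean on these libraries where they do the work, as an engineer would, in place of code of your own. Each camera call takes 0.05 s, during which the arm holds its last target.

### The job

Lock the wooden ribbon winder on the craft table: press its crank handle down until you feel it come up against its stop, which brings the hole through the axle in line under the hole in the bridge. Then take the longest of the three wooden pins out of the pin rack and push it down through bridge and axle until its collar sits on the bridge, and let it go there.

Things in the scene. Friction and masses are not known exactly. Their poses are not given: they have to be found in the camera images.
- hole (a point): Centre of the chamfered 24 mm hole on top of the winder's bridge (76 x 100 mm, 16 thick), 102 mm above the table; the wooden frame is fixed. 42 mm below runs the centre line of the 44 mm axle; its 22 mm cross-hole is upright under this one only with the crank at its stop. Axes: z up; y along the axle to the crank side (bobbin, top 110 mm high, at the other); x where the crank arm points at its stop.
- handle (a point): Middle of the crank's dark wooden grip: round bar 22 mm thick, 56 mm long, parallel to the axle, at the end of a flat steel arm. Its centre line is 100 mm from the axle's; this point is 98 mm from the hole centre along the hole's y. At the stop it is level with the axle, 60 mm above the table. Its frame turns with the crank, y along the axle.
- crank (a joint): Crank arm's angle above level, rad. 0: level, against its rigid stop, holes in line. Starts raised at 0.65 to 1.05; turns down by pressing on the grip along its arc. Friction, about 3 N at the grip; no spring, stays where it is left.
- pin_knob (a point): Knob centre of the long wooden pin (121 mm, 40-80 g), upright in a fixed 40 mm high rack of three pins 65 mm apart. Knob round, 30 wide, 40 high; under it a collar 40 wide, 6 thick (20 to 26 mm below this point); shank 12 wide, 75 long, tip 101 mm below. In the rack: point 109 mm above table, tip 32 deep, loose. Seated: 26 mm above the hole point. z up the pin. Others' tops are 88 and 94 mm high.

How it is judged (in metres and radians):
On the way:
1. the crank is pressed down to its stop (value of joint crank below 0.1 rad), for 0.2 s.
At the end, for the whole second after the job is handed in: The long pin stands in bridge and axle with its collar on the bridge: knob centre 15 to 33 mm above the bridge (26 mm when seated), within 14 mm of the hole's centre, pin within 12 degrees of upright, crank still within 0.2 rad of its stop, pin released (value of joint crank below 0.2 rad and horizontal distance between pin_knob and hole below 0.014 m and z of pin_knob in the frame of hole between 0.015 and 0.033 m and angle between pin_knob's own z axis and vertical below 0.21 rad); the robot touches nothing.
It also fails if it takes over 54 s, if anything falls off the work surface, if the arm or the gripper's body presses on something with over 40 N, if the wrist force passes 120 N, or if a joint passes its speed limit or range.

## Working session

There is one attempt and no reset: what is moved stays moved. The work goes in short steps, Python scripts to look and compute and a tool call to move; the robot and the scene stay as the last step left them, time stands still between calls to the robot, and variables do not carry over. Pictures are saved under pics/ and viewed, and the job is handed in when it is done.

Besides the shell and the picture viewer there is one more tool, called after ">>>" as a command line: name --pt "numbers of a row" for each row, then --argument value for the rest. servo_tool: Moves the arm, as the interface text tells. Its arguments: {"type":"object","properties":{"targets":{"type":"array","items":{"type":"array","items":{"type":"number"}}},"force":{"type":"number"}},"required":["targets"]}

```bash
mkdir -p pics
python3 - <<'E'
from station import get_obs,cams,spotter
import cv2,numpy as np
o=get_obs();print({k:np.round(v,3).tolist() for k,v in o.items()})
for n in("scene","top"):
    im,d=cams.get_image(n);np.save(f"pics/{n}0.npy",d);cv2.imwrite(f"pics/{n}0.png",im[:,:,::-1])
    c=cams.get_calibration(n);print(n,{k:np.round(v,4).tolist() for k,v in c.items()})
    for k in("hole","handle","pin_knob"):
        for r in spotter.look_for(n,k)[:4]:
            u,v=map(int,r["position"]);Z=d[v,u];p=np.array([(u-c["cx"])/c["fx"]*Z,(v-c["cy"])/c["fy"]*Z,Z])
            print(k,r,Z,(np.array(c["rotation"])@p+c["eye"]).round(1))
print(get_obs()["t"])
E
```

```text
{'t': 0.0, 'q': [-1.318, 0.435, 0.025, 1.574, -0.012, 1.134, -0.075], 'qvel': [0.0, -0.001, 0.0, 0.001, 0.0, 0.001, -0.0], 'tau': [-0.0, -66.785, 0.985, -31.448, -0.061, 0.043, 0.0], 'eef_pos': [217.573, 585.373, 225.929], 'eef_rot': [0.001, 0.821, 0.571, -0.001], 'wrist_force': [-0.582, 0.24, 0.378], 'wrist_torque': [0.016, 0.05, 0.044], 'finger_gap': 91.897}
scene {'fx': 395.9218, 'fy': 395.9218, 'cx': 325.4769, 'cy': 201.0865, 'eye': [1081.745, -300.143, 736.6877], 'rotation': [-0.3326, 0.8066, 0.4493, -0.192]}Traceback (most recent call last):
  File "<stdin>", line 10, in <module>
ValueError: matmul: Input operand 1 has a mismatch in its core dimension 0, with gufunc signature (n?,k),(k,m?)->(n?,m?) (size 3 is different from 4)
```

```bash
cat > h.py <<'E'
from station import get_obs,cams,spotter
import cv2,numpy as np
from scipy.spatial.transform import Rotation as R
def Q(q): return R.from_quat(np.roll(q,-1)).as_matrix()
def grab(n,tag):
    im,d=cams.get_image(n);np.save(f"pics/{n}{tag}.npy",d);cv2.imwrite(f"pics/{n}{tag}.png",im[:,:,::-1]);return im,d
def cloud(n,d):
    c=cams.get_calibration(n);v,u=np.mgrid[:400,:640]
    P=np.stack([(u-c["cx"])/c["fx"]*d,(v-c["cy"])/c["fy"]*d,d],-1)
    return P@Q(c["rotation"]).T+c["eye"]
E
python3 - <<'E'
from h import *
for n in("scene","top"):
    im,d=grab(n,"0");W=cloud(n,d);np.save(f"pics/W{n}0.npy",W)
    for k in("hole","handle","pin_knob","crank"):
        for r in spotter.look_for(n,k)[:4]:
            u,v=map(int,r["position"]);print(n,k,r,W[v,u].round(1))
print(get_obs()["t"])
E
```

```text
scene hole {'position': [374.8, 187.6], 'score': 0.8} [546.4 155.8  92. ]
scene handle {'position': [355.4, 188.2], 'score': 0.7} [520.  119.3  86.1]
scene pin_knob {'position': [238.3, 221.3], 'score': 0.94} [ 497.  -168.   114.5]
scene crank {'position': [357.1, 186.4], 'score': 0.91} [516.6 127.5  85.9]
top hole {'position': [258.7, 223.5], 'score': 0.94} [505.1 181.6 104.2]
top handle {'position': [278.9, 217.3], 'score': 0.68} [517.7 136.7 108.1]
top pin_knob {'position': [411.8, 232.1], 'score': 0.73} [ 479.6 -153.8  129.5]
top crank {'position': [278.8, 223.0], 'score': 0.6} [504.3 136.7 107.5]
0.6
```

View pics/scene0.png

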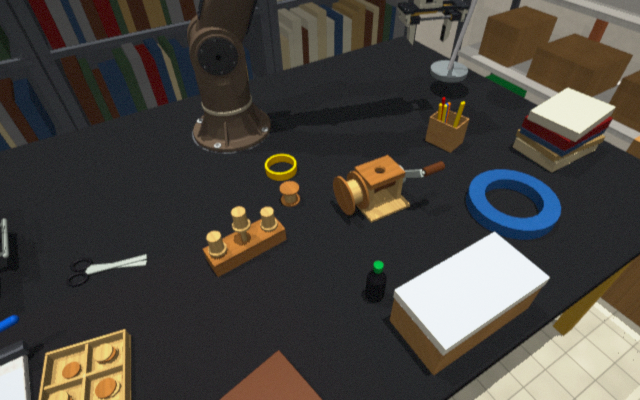

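View pics/top0.png

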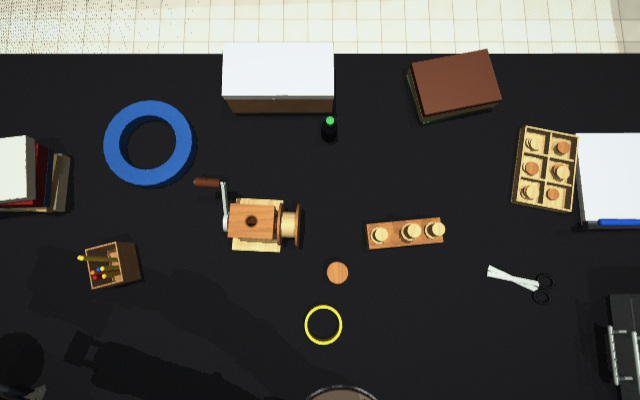

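Run:
```python
import cv2,numpy as np
t=cv2.imread("pics/top0.png");cv2.imwrite("pics/z1.png",cv2.resize(t[165:260,185:310],None,fx=6,fy=6,interpolation=2))
cv2.imwrite("pics/z2.png",cv2.resize(t[210:255,355:455],None,fx=8,fy=8,interpolation=2))
W=np.load("pics/Wtop0.npy")
for (u,v) in [(252,221),(230,206),(276,206),(230,238),(276,238),(200,182),(208,182),(216,183),(291,222),(379,234),(411,231),(436,229),(375,245),(240,210),(265,210),(240,230),(265,230),(237,247)]: print(u,v,W[v,u].round(1))
```

```text
252 221 [511.5 198.2  85.8]
230 206 [544.8 246.   98.6]
276 206 [555.7 152.1  11.7]
230 238 [477.9 266.7   2.3]
276 238 [476.1 151.7  10.6]
200 182 [594.  305.2 130.6]
208 182 [593.9 287.8 130.3]
216 183 [591.2 269.8 132.3]
291 222 [508.  109.2  88.7]
379 234 [478.5 -90.8  88.3]
411 231 [ 481.8 -154.1  128.5]
436 229 [ 488.  -219.9   94.5]
375 245 [455.1 -88.2  40.2]
240 210 [535.2 223.  100.4]
265 210 [534.6 166.8 100.5]
240 230 [490.3 222.2  99.5]
265 230 [489.4 166.  102.8]
237 247 [455.2 247.   10.9]
```

View pics/z1.png

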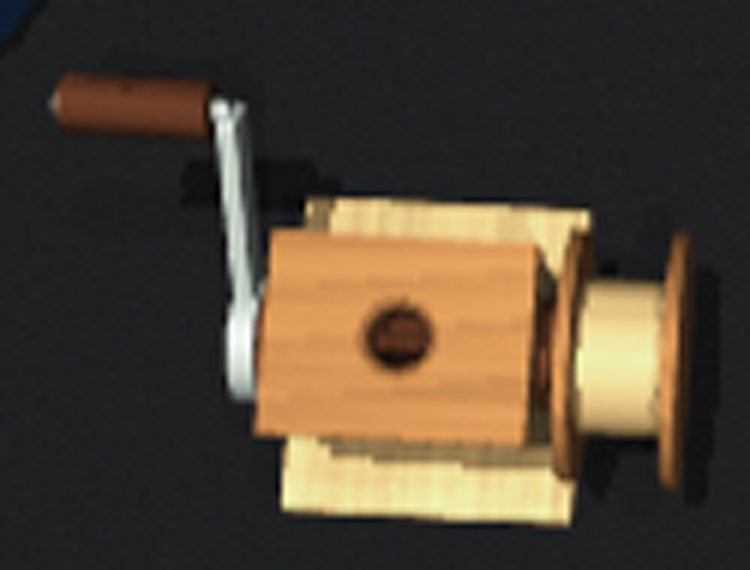

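View pics/z2.png

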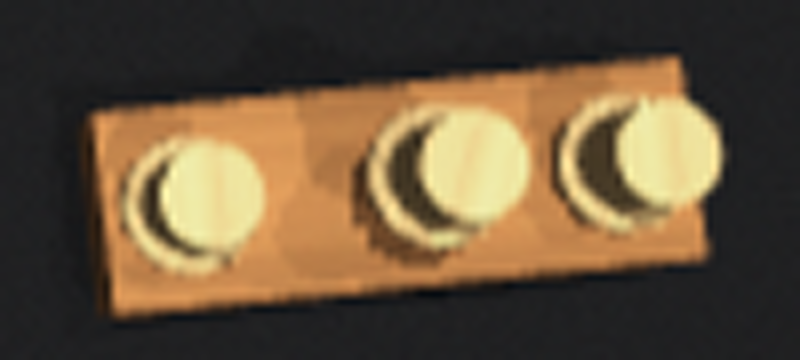

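```bash
cat >> h.py <<'E'
def ray(n,u,v,z):
    c=cams.get_calibration(n);r=Q(c["rotation"])@np.array([(u-c["cx"])/c["fx"],(v-c["cy"])/c["fy"],1]);e=np.array(c["eye"])
    return e+r*(z-e[2])/r[2]
E
python3 - <<'E'
from h import *
f=lambda x,y:(185+x/6-.4,165+y/6-.4)
print("hole",ray("top",*f(398,336),102))
cs=[ray("top",*f(*p),102) for p in[(272,230),(540,248),(528,445),(255,435)]]
print(np.round(cs,1),np.mean(cs,0))
g=lambda x,y:(355+x/8-.4,210+y/8-.4)
print("knobs",ray("top",*g(475,165),129),ray("top",*g(212,193),88),ray("top",*g(670,155),94))
print("knobs collar",ray("top",*g(447,178),89))
for s in [(58,102),(210,108)]:print("grip ends",ray("top",*f(*s),120))
t=cv2.imread("pics/scene0.png");cv2.imwrite("pics/z3.png",cv2.resize(t[150:222,325:450],None,fx=6,fy=6,interpolation=2))
cv2.imwrite("pics/z4.png",cv2.resize(t[195:275,195:295],None,fx=7,fy=7,interpolation=2))
E
```

```text
hole [510.87801842 197.75555021 102.        ]
[[551.3 245.5 102. ]
 [543.5 145.2 102. ]
 [469.8 149.1 102. ]
 [474.7 249.9 102. ]] [509.81654552 197.41012277 102.        ]
knobs [ 483.40671445 -160.5767555   129.        ] [479.06964674 -95.65150668  88.        ] [ 487.98680427 -225.42581899   94.        ]
knobs collar [ 482.50610446 -162.77921785   89.        ]
grip ends [597.24164851 321.21421673 120.        ]
grip ends [594.48190492 265.25314347 120.        ]
```

View pics/z3.png

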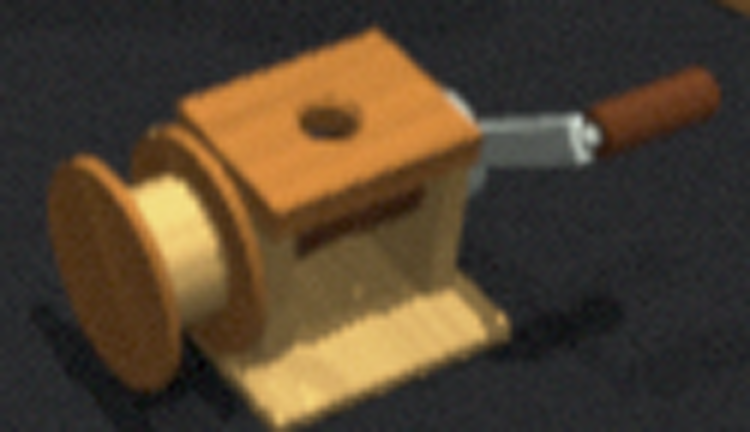

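View pics/z4.png

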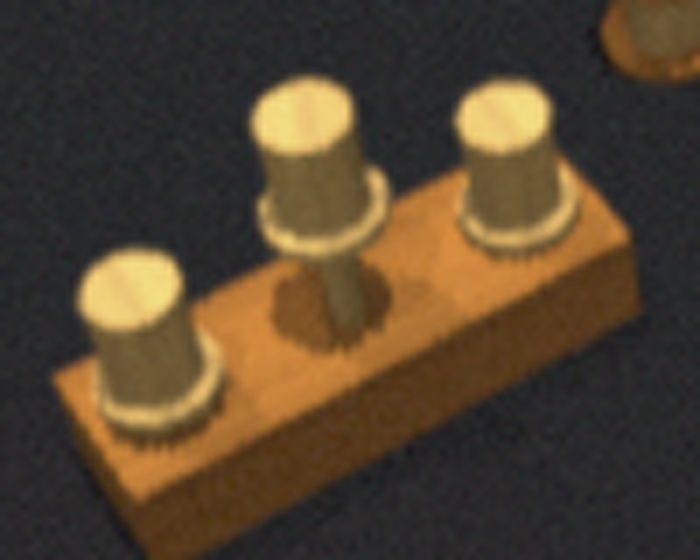

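>>> servo_tool --pt "0 0 0 0 0 7 1" --pt "0 0 0 0 0 7 1" --pt "0 0 0 0 0 7 1" --pt "0 0 0 0 0 7 1" --pt "0 0 0 0 0 7 1" --pt "0 0 0 0 0 7 1" --pt "0 0 0 0 0 7 1" --pt "0 0 0 0 0 7 1" --pt "0 0 0 0 0 7 1" --pt "0 0 0 0 0 6.7 1" --force 20

```text
t: 1.43
eef_pos: [217.7, 585.9, 226.8]
eef_rot: [-0.0, 1.0, -0.004, -0.0]
wrist_force: [-0.0, 0.0, -0.7]
finger_gap: 29.7
```

Run:
```python
from h import *
f=lambda x,y:(325+x/6-.4,150+y/6-.4)
g=lambda x,y:(195+x/7-.4,195+y/7-.4)
print("hole",ray("scene",*f(330,119),102),"knob",ray("scene",*g(303,115),129),"collar",ray("scene",*g(324,212),89))
o=get_obs();print(o["t"],o["eef_pos"],Q(o["eef_rot"]).round(3),o["q"],o["finger_gap"])
```

```text
hole [510.6012069  198.43109272 102.        ] knob [ 483.67324805 -160.16191699  129.        ] collar [ 487.19831328 -161.72241594   89.        ]
1.4333 [217.65795684 585.88257602 226.79846043] [[ 1.    -0.008 -0.   ]
 [-0.008 -1.     0.   ]
 [-0.    -0.    -1.   ]] [-1.50730701  0.43983391  0.30275525  1.5908067  -0.14076042  1.13234878
 -1.17938245] 29.74755466462398
```

>>> servo_tool --pt "0.0315 0.0244 0 0 0 0 1" --pt "0.0315 0.0244 0 0 0 0 1" --pt "0.0315 0.0244 0 0 0 0 1" --pt "0.0315 0.0244 0 0 0 0 1" --pt "0.0315 0.0244 0 0 0 0 1" --pt "0.0315 0.0244 0 0 0 0 1" --pt "0.0315 0.0244 0 0 0 0 1" --pt "0.0315 0.0244 0 0 0 0 1" --pt "0.0315 0.0244 0 0 0 0 1" --pt "0.0315 0.0244 0 0 0 0 1"

```text
t: 2.27
eef_pos: [533.6, 340.1, 227.0]
eef_rot: [-0.0, 1.0, -0.001, 0.0]
wrist_force: [0.8, 1.2, 0.2]
finger_gap: 0.3
```

>>> servo_tool --pt "0.0315 0.0244 0 0 0 0 1" --pt "0.0315 0.0244 0 0 0 0 1" --pt "0 0 0.03 0 0 0 1" --pt "0 0 0.03 0 0 0 1" --pt "0 0 0 0 0 0 1"

```text
t: 2.68
eef_pos: [592.7, 290.5, 161.1]
eef_rot: [0.002, 1.0, -0.001, -0.004]
wrist_force: [-1.9, 0.2, -1.8]
finger_gap: 0.3
```

Run:
```python
from h import *
o=get_obs();print(o["t"],o["eef_pos"],Q(o["eef_rot"]).round(3),o["wrist_force"],o["finger_gap"])
im,d=grab("wrist","1");grab("scene","1")
print(cams.get_calibration("wrist"))
for k in("hole","handle"):print(k,spotter.look_for("wrist",k)[:2])
```

```text
2.6833 [592.692661   290.498145   161.13308763] [[ 1.    -0.003 -0.007]
 [-0.003 -1.    -0.004]
 [-0.007  0.004 -1.   ]] [-1.88406008  0.19370576 -1.76882941] 0.25258464015138754
{'fx': 309.70691628693146, 'fy': 309.70691628693146, 'cx': 321.2636191888134, 'cy': 199.46795152261092, 'hand_eye': array([[ 9.99999334e-01, -9.61066219e-04, -6.39202700e-04,
         1.05353164e+00],
       [ 1.09610741e-03,  9.64239002e-01,  2.65031969e-01,
        -6.93641310e+01],
       [ 3.61630901e-04, -2.65032493e-01,  9.64239414e-01,
        -1.57833269e+02],
       [ 0.00000000e+00,  0.00000000e+00,  0.00000000e+00,
         1.00000000e+00]])}
hole [{'position': [265.6, 225.0], 'score': 0.96}]
handle [{'position': [315.6, 216.5], 'score': 0.7}]
```

View pics/wrist1.png

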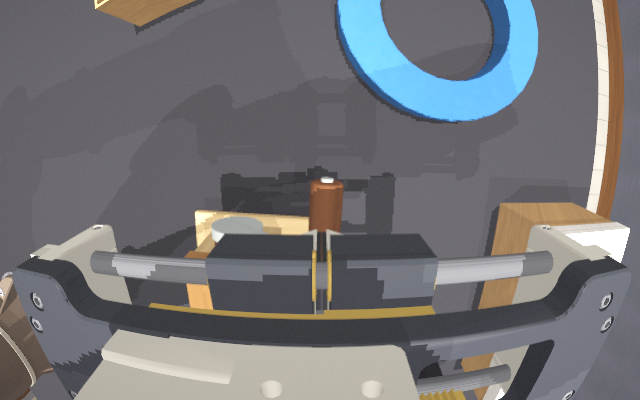

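View pics/scene1.png

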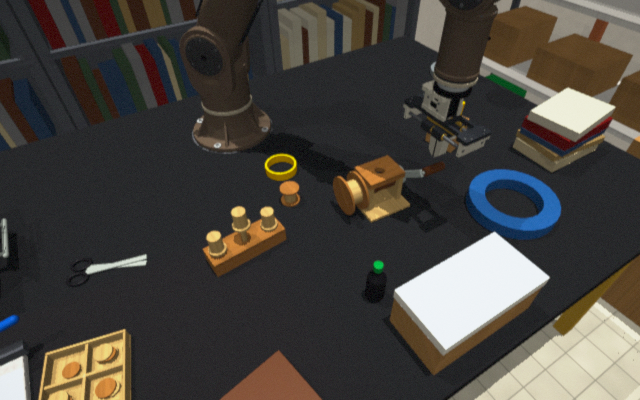

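>>> servo_tool --pt "0 0 0.015 0 0 0 1" --pt "0 0 0.012 0 0 0 1" --pt "0.003 0 0.006 0 0 0 1" --pt "0.003 0 0.006 0 0 0 1" --pt "0.003 0 0.006 0 0 0 1" --pt "0.003 0 0.006 0 0 0 1" --pt "0 0 0 0 0 0 1"

```text
t: 3.47
eef_pos: [609.9, 292.3, 116.2]
eef_rot: [-0.0, 1.0, -0.001, 0.002]
wrist_force: [1.8, 0.2, 2.1]
finger_gap: 0.2
```

>>> servo_tool --pt "0.002 0 0.006 0 0 0 1" --pt "0.002 0 0.006 0 0 0 1" --pt "0.001 0 0.006 0 0 0 1" --pt "0.001 0 0.006 0 0 0 1" --pt "0 0 0.006 0 0 0 1" --pt "0 0 0.006 0 0 0 1" --pt "0 0 0.004 0 0 0 1" --pt "0 0 0 0 0 0 1" --pt "0 0 0 0 0 0 1"

```text
t: 4.22
eef_pos: [611.9, 292.4, 74.8]
eef_rot: [0.0, 1.0, -0.001, -0.001]
wrist_force: [0.2, -1.0, 0.6]
finger_gap: 0.5
```

Run:
```python
from h import *
o=get_obs();print(o["t"],o["eef_pos"],o["wrist_force"],o["finger_gap"])
```

```text
4.2167 [611.86983895 292.38759595  74.77885955] [ 0.22092922 -0.97802284  0.55708453] 0.5414472285282661
```

>>> servo_tool --pt "0 0 0.002 0 0 0 1" --pt "0 0 0.002 0 0 0 1" --pt "0 0 0.002 0 0 0 1" --pt "0 0 0 0 0 0 1" --pt "0 0 0 0 0 0 1"

```text
t: 4.63
eef_pos: [612.8, 292.6, 71.0]
eef_rot: [-0.0, 1.0, -0.001, -0.0]
wrist_force: [-6.9, -1.4, 13.6]
finger_gap: 0.7
```

>>> servo_tool --pt "0 0 0.001 0 0 0 1" --pt "0 0 0.001 0 0 0 1" --pt "0 0 0 0 0 0 1" --pt "0 0 0 0 0 0 1"

```text
t: 4.97
eef_pos: [612.8, 292.6, 70.6]
eef_rot: [-0.001, 1.0, -0.001, -0.0]
wrist_force: [-10.9, -3.5, 28.9]
finger_gap: 0.4
```

>>> servo_tool --pt "0 0 -0.01 0 0 0 1" --pt "0 0 -0.04 0 0 0 0.6" --pt "0 0 -0.04 0 0 0 0.3" --pt "0 0 -0.04 0 0 0 0" --pt "-0.01 0.04 0 0 0 0 -0.2" --pt "-0.01 0.04 0 0 0 0 -0.4" --pt "-0.01 0.04 0 0 0 0 -0.4" --pt "-0.01 0.04 0 0 0 0 -0.4" --pt "-0.01 0.04 0 0 0 0 -0.4" --pt "-0.01 0.04 0 0 0 0 -0.4"

```text
t: 5.8
eef_pos: [551.8, 50.9, 197.8]
eef_rot: [-0.0, 1.0, -0.001, -0.0]
wrist_force: [0.3, -0.4, 0.3]
finger_gap: 55.8
```

>>> servo_tool --pt "-0.01 0.04 0 0 0 0 -0.4" --pt "-0.01 0.04 0 0 0 0 -0.4" --pt "-0.01 0.03 0 0 0 0 -0.4" --pt "-0.01 0.02 0 0 0 0 -0.4" --pt "0 0 0 0 0 0 -0.4" --pt "0 0 0 0 0 0 -0.4"

```text
t: 6.3
eef_pos: [512.1, -78.6, 197.9]
eef_rot: [-0.0, 1.0, -0.002, 0.0]
wrist_force: [0.2, 0.3, -0.4]
finger_gap: 64.2
```

Run:
```python
from h import *
o=get_obs();print(o["t"],o["eef_pos"],Q(o["eef_rot"]).round(3),o["wrist_force"],o["finger_gap"])
for n in("scene","top"):grab(n,"2")
t=cv2.imread("pics/top2.png");s=cv2.imread("pics/scene2.png")
cv2.imwrite("pics/z5.png",np.vstack([cv2.resize(t[165:260,185:310],(500,380)),cv2.resize(s[150:222,325:450],(500,288))])[:600])
```

```text
6.3 [512.05888536 -78.6432163  197.88962242] [[ 1.    -0.005  0.   ]
 [-0.005 -1.     0.   ]
 [ 0.    -0.    -1.   ]] [ 0.19715338  0.25039073 -0.35899842] 64.166249565418
```

View pics/z5.png

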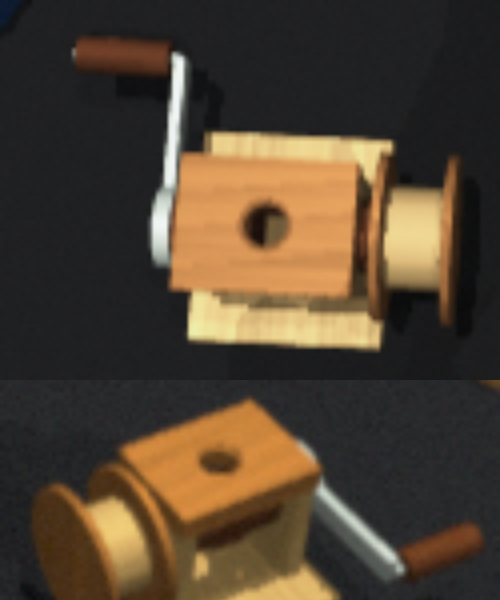

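View pics/scene2.png

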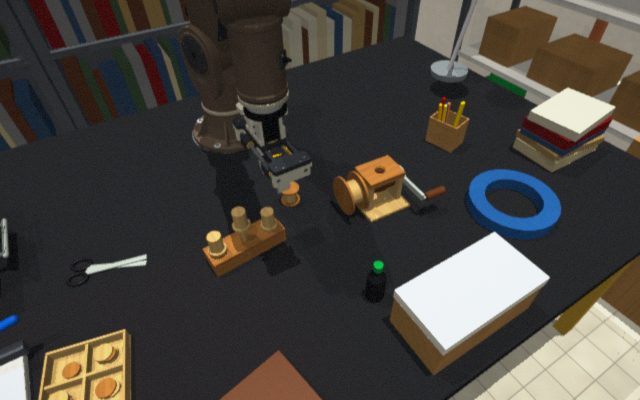

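The crank is level at the stop and the pale base shows through the hole, at about (251,221) in the top picture. Next I grip the middle, longest pin.

>>> servo_tool --pt "-0.01 0.03 0 0 0 0 -0.4" --pt "-0.01 0.03 0 0 0 0 -0.4" --pt "-0.008 0.022 0 0 0 0 -0.4" --pt "0 0 0.02 0 0 0 -0.4" --pt "0 0 0.02 0 0 0 -0.4" --pt "0 0 0 0 0 0 -0.4" --pt "0 0 0 0 0 0 -0.4"

```text
t: 6.98
eef_pos: [484.5, -158.0, 157.2]
eef_rot: [-0.0, 1.0, 0.0, -0.001]
wrist_force: [-0.2, -0.4, 0.2]
finger_gap: 63.9
```

Run:
```python
from h import *
o=get_obs();print(o["t"],o["eef_pos"],Q(o["eef_rot"]).round(3),o["finger_gap"])
grab("wrist","3");grab("top","3")
print(spotter.look_for("wrist","pin_knob")[:3])
```

```text
6.9833 [ 484.47828263 -158.03697705  157.16287169] [[ 1.     0.    -0.002]
 [ 0.    -1.     0.   ]
 [-0.002 -0.    -1.   ]] 63.874090691209595
[{'position': [320.9, 218.2], 'score': 0.86}]
```

View pics/wrist3.png

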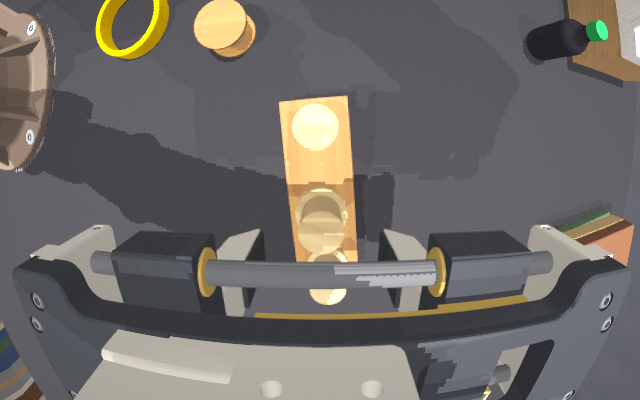

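```bash
cat >> h.py <<'E'
def wproj(P,o):
    c=cams.get_calibration("wrist");t=Q(o["eef_rot"]).T@(np.array(P)-o["eef_pos"]);H=np.linalg.inv(np.array(c["hand_eye"]));p=H[:3,:3]@t+H[:3,3]
    th=np.arctan2(np.hypot(p[0],p[1]),p[2]);ph=np.arctan2(p[1],p[0]);return c["cx"]+c["fx"]*th*np.cos(ph),c["cy"]+c["fy"]*th*np.sin(ph)
E
python3 - <<'E'
from h import *
o=get_obs()
for P in [(484,-160.5,129),(484,-160.5,87),(479.5,-95.7,88)]:print(P,wproj(P,o))
t=cv2.imread("pics/wrist3.png");cv2.imwrite("pics/z6.png",cv2.resize(t[80:320,230:420],None,fx=2.5,fy=2.5))
E
```

```text
(484, -160.5, 129) (np.float64(317.4087418679786), np.float64(228.5972774515704))
(484, -160.5, 87) (np.float64(318.00109701766314), np.float64(209.38790619714123))
(479.5, -95.7, 88) (np.float64(311.54126933873715), np.float64(124.89815638932865))
```

View pics/z6.png

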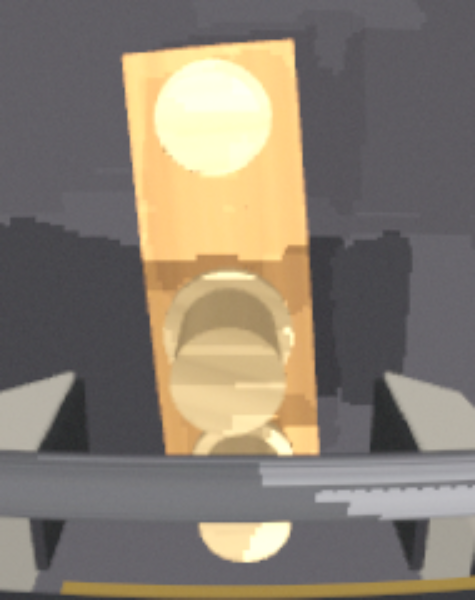

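>>> servo_tool --pt "0.0005 0.0035 0.015 0 0 0 -0.4" --pt "0 0 0.02 0 0 0 -0.4" --pt "0 0 0.018 0 0 0 -0.4" --pt "0 0 0.01 0 0 0 -0.4" --pt "0 0 0 0 0 0 -0.4" --pt "0 0 0 0 0 0 0" --pt "0 0 0 0 0 0 0.3" --pt "0 0 0 0 0 0 0.6" --pt "0 0 0 0 0 0 0.8" --pt "0 0 0 0 0 0 0.9" --force 20

```text
t: 7.97
eef_pos: [485.5, -162.9, 95.3]
eef_rot: [0.0, 1.0, -0.001, 0.001]
wrist_force: [0.5, -0.3, -0.5]
finger_gap: 35.3
```

>>> servo_tool --pt "0 0 0 0 0 0 1" --pt "0 0 0 0 0 0 1" --pt "0 0 0 0 0 0 1"

```text
t: 8.22
eef_pos: [485.4, -163.0, 95.1]
eef_rot: [0.0, 1.0, -0.001, 0.0]
wrist_force: [-0.3, 0.2, 4.7]
finger_gap: 29.5
```

>>> servo_tool --pt "0 0 -0.01 0 0 0 1" --pt "0 0 -0.02 0 0 0 1" --pt "0 0 -0.03 0 0 0 1" --pt "0 0 -0.03 0 0 0 1" --pt "0 0 -0.03 0 0 0 1" --pt "0 0 -0.03 0 0 0 1" --pt "0 0 0 0 0 0 1" --pt "0 0 0 0 0 0 1"

```text
t: 8.88
eef_pos: [485.8, -163.2, 246.6]
eef_rot: [0.0, 1.0, -0.001, 0.002]
wrist_force: [-0.8, 0.1, -1.2]
finger_gap: 29.4
```

Run:
```python
from h import *
o=get_obs();print(o["t"],o["eef_pos"],Q(o["eef_rot"]).round(3),o["wrist_force"],o["finger_gap"])
for n in("scene","top","wrist"):grab(n,"4")
s=cv2.imread("pics/scene4.png");cv2.imwrite("pics/z7.png",cv2.resize(s[90:250,160:320],None,fx=3.6,fy=3.6))
```

```text
8.8833 [ 485.82304371 -163.18844082  246.61859357] [[ 1.    -0.002  0.004]
 [-0.002 -1.    -0.   ]
 [ 0.004  0.    -1.   ]] [-0.80921307  0.12023768 -1.21859092] 29.393062523996146
```

View pics/z7.png

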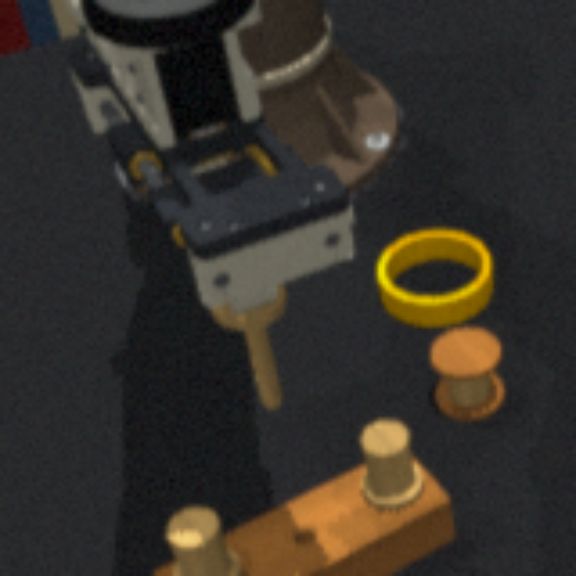

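View pics/wrist4.png

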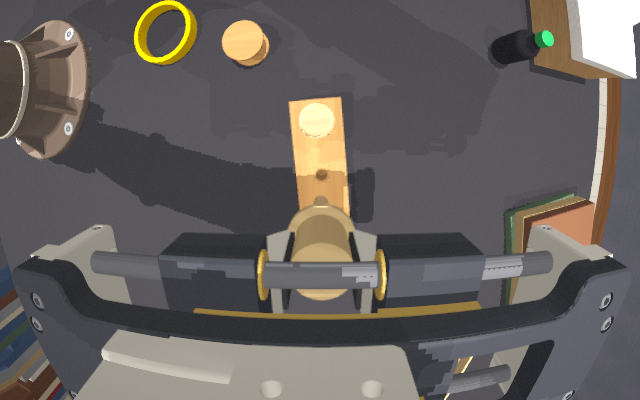

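Run:
```python
from h import *
o=get_obs()
print(ray("scene",160+271/3.6-.4,90+403/3.6-.4,161), ray("scene",160+249/3.6-.4,90+305/3.6-.4,235))
for P in [(485.8,-163.2,160),(485.8,-158.2,160)]: print(wproj(P,o))
t=cv2.imread("pics/wrist4.png");cv2.imwrite("pics/z8.png",cv2.resize(t[170:310,250:390],None,fx=4,fy=4))
t=cv2.imread("pics/top4.png");cv2.imwrite("pics/z9.png",cv2.resize(t[180:280,360:480],None,fx=4,fy=4))
```

```text
[ 486.4654109  -162.26502024  161.        ] [ 486.56088759 -161.33170399  235.        ]
(np.float64(322.26155234506183), np.float64(203.7987967797397))
(np.float64(322.2506589712855), np.float64(197.85451838467046))
```

View pics/z8.png

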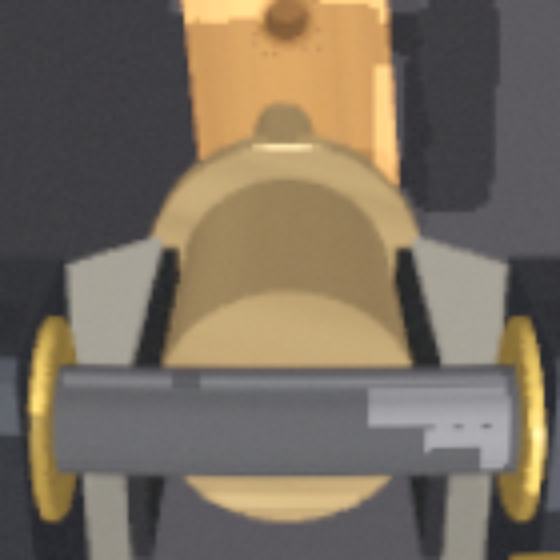

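>>> servo_tool --pt "0.0025 -0.016 0 0 0 0 1" --pt "0.0025 -0.04 0 0 0 0 1" --pt "0.0025 -0.04 0 0 0 0 1" --pt "0.0025 -0.04 0 0 0 0 1" --pt "0.0025 -0.04 0 0 0 0 1" --pt "0.0025 -0.04 0 0 0 0 1" --pt "0.0025 -0.04 0 0 0 0 1" --pt "0.0025 -0.04 0 0 0 0 1" --pt "0.0025 -0.04 0 0 0 0 1" --pt "0.0025 -0.025 0 0 0 0 1"

```text
t: 9.87
eef_pos: [509.1, 202.7, 243.1]
eef_rot: [-0.0, 1.0, 0.001, -0.001]
wrist_force: [0.2, 0.7, -0.6]
finger_gap: 29.7
```

>>> servo_tool --pt "0 0 0.02 0 0 0 1" --pt "0 0 0.02 0 0 0 1" --pt "0 0 0 0 0 0 1" --pt "0 0 0 0 0 0 1" --pt "0 0 0 0 0 0 1"

```text
t: 10.28
eef_pos: [510.8, 197.6, 205.0]
eef_rot: [0.0, 1.0, -0.001, -0.0]
wrist_force: [0.7, -0.1, 0.1]
finger_gap: 29.9
```

Run:
```python
from h import *
o=get_obs();print(o["t"],o["eef_pos"],Q(o["eef_rot"]).round(3),o["wrist_force"],o["finger_gap"])
for n in("scene","top","wrist"):grab(n,"5")
print(wproj((510.7,198.1,102),o))
s=cv2.imread("pics/scene5.png");w=cv2.imread("pics/wrist5.png")
cv2.imwrite("pics/z10.png",np.hstack([cv2.resize(s[90:240,310:460],(400,400)),cv2.resize(w[150:290,250:390],(400,400))]))
```

```text
10.2833 [510.76181145 197.57192755 204.9512505 ] [[ 1.    -0.002 -0.   ]
 [-0.002 -1.    -0.001]
 [-0.     0.001 -1.   ]] [ 0.73648968 -0.07341691  0.06154285] 29.923701250841376
(np.float64(320.22554742266016), np.float64(196.2629577839149))
```

View pics/z10.png

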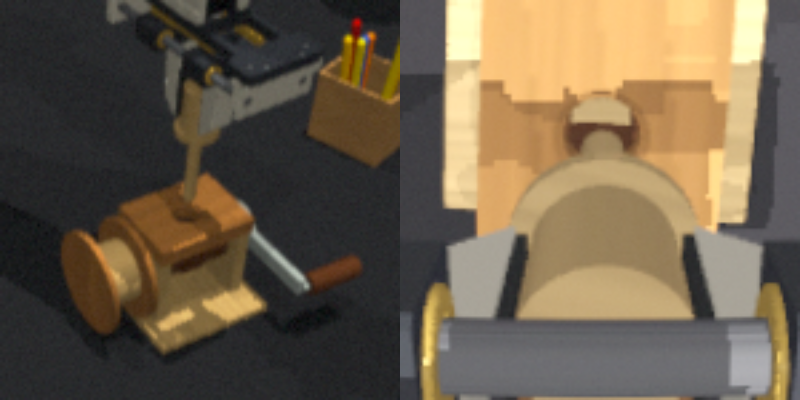

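>>> servo_tool --pt "0 -0.0005 0.008 0 0 0 1" --pt "0 0 0.008 0 0 0 1" --pt "0 0 0.008 0 0 0 1" --pt "0 0 0.008 0 0 0 1" --pt "0 0 0.008 0 0 0 1" --pt "0 0 0 0 0 0 1"

```text
t: 10.93
eef_pos: [509.5, 198.2, 162.6]
eef_rot: [0.001, 1.0, -0.001, -0.001]
wrist_force: [0.8, -0.2, -0.5]
finger_gap: 29.8
```

>>> servo_tool --pt "0 0 0.008 0 0 0 1" --pt "0 0 0.008 0 0 0 1" --pt "0 0 0.008 0 0 0 1" --pt "0 0 0.008 0 0 0 1" --pt "0 0 0.008 0 0 0 1" --pt "0 0 0 0 0 0 1" --pt "0 0 0 0 0 0 1"

```text
t: 11.52
eef_pos: [510.3, 198.4, 124.2]
eef_rot: [0.0, 1.0, -0.001, -0.0]
wrist_force: [0.0, -0.1, -1.2]
finger_gap: 29.3
```

>>> servo_tool --pt "0 0 0.005 0 0 0 1" --pt "0 0 0.003 0 0 0 1" --pt "0 0 0.002 0 0 0 1" --pt "0 0 0 0 0 0 1" --pt "0 0 0 0 0 0 1"

```text
t: 11.93
eef_pos: [510.7, 198.6, 114.8]
eef_rot: [-0.0, 1.0, -0.001, 0.0]
wrist_force: [0.0, 0.1, -0.6]
finger_gap: 29.9
```

>>> servo_tool --pt "0 0 0.001 0 0 0 1" --pt "0 0 0.001 0 0 0 1" --pt "0 0 0 0 0 0 1" --pt "0 0 0 0 0 0 1"

```text
t: 12.27
eef_pos: [510.7, 198.7, 114.0]
eef_rot: [-0.0, 1.0, -0.001, 0.0]
wrist_force: [-4.8, -2.2, 14.6]
finger_gap: 29.7
```

>>> servo_tool --pt "0 0 -0.001 0 0 0 0.2" --pt "0 0 0 0 0 0 -0.1" --pt "0 0 0 0 0 0 -0.3" --pt "0 0 0 0 0 0 -0.4" --pt "0 0 0 0 0 0 -0.4" --pt "0 0 0 0 0 0 -0.4"

```text
t: 12.77
eef_pos: [510.6, 198.6, 113.6]
eef_rot: [0.0, 1.0, -0.001, -0.0]
wrist_force: [-0.8, 0.3, -0.6]
finger_gap: 62.9
```

>>> servo_tool --pt "0 0 -0.01 0 0 0 -0.4" --pt "0 0 -0.03 0 0 0 -0.4" --pt "0 0 -0.04 0 0 0 -0.4" --pt "0 0 -0.04 0 0 0 -0.4" --pt "-0.04 0 0 0 0 0 -0.4" --pt "-0.04 0 0 0 0 0 -0.4" --pt "-0.04 0 0 0 0 0 -0.4" --pt "-0.02 0 0 0 0 0 -0.4" --pt "0 0 0 0 0 0 -0.4" --pt "0 0 0 0 0 0 -0.4"

```text
t: 13.6
eef_pos: [370.1, 199.1, 234.7]
eef_rot: [-0.001, 1.0, 0.0, 0.001]
wrist_force: [1.0, 0.4, 0.6]
finger_gap: 64.3
```

Run:
```python
from h import *
o=get_obs();print(o["t"],o["eef_pos"],o["wrist_force"],o["finger_gap"])
im,d=grab("scene","6");W=cloud("scene",d);im,d2=grab("top","6");W2=cloud("top",d2)
for n,w in(("scene",W),("top",W2)):
    m=(abs(w[...,0]-511)<22)&(abs(w[...,1]-198)<22)&(w[...,2]>135)&(w[...,2]<165);print(n,m.sum(),np.median(w[m],0) if m.any() else 0)
    for r in spotter.look_for(n,"pin_knob")[:2]:print(r)
s=cv2.imread("pics/scene6.png");w=cv2.imread("pics/top6.png")
cv2.imwrite("pics/z11.png",np.hstack([cv2.resize(s[100:240,320:460],(400,400)),cv2.resize(w[160:270,190:300],(400,400))]))
```

```text
13.6 [370.1197188  199.06604088 234.70904631] [0.96786993 0.41649133 0.569867  ] 64.31001544778638
scene 133 [514.83378368 196.90577488 146.59837169]
{'position': [379.4, 166.0], 'score': 0.82}
top 167 [511.75987991 200.08944405 147.17624427]
{'position': [252.3, 219.4], 'score': 0.76}
```

View pics/z11.png

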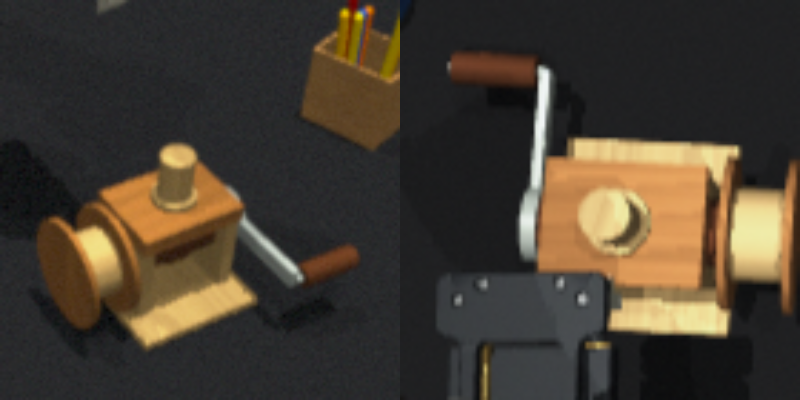

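The pin stands upright with its collar on the bridge. Its top is at about 147 mm (148 expected), the crank is level and the gripper is clear.

```bash
python3 -c "
from station import hand_in
print(hand_in())"
```

```text
the job is handed in; nothing more can be done
None
```

I locked the winder and handed the job in at about 13.8 s of the 54 s; the hand-in itself reports no verdict.

- **Crank:** I pressed the grip down along its arc until it came up against the stop at TCP height 71 mm, with about 29 N. Afterwards the pale base showed through the bridge hole, and the crank stayed level in the last pictures.
- **Pin:** I took the middle pin, the longest, out of the rack and lowered it through bridge and axle without resistance. It met the bridge with about 15 N at the expected height, and I then released it and backed away.
- **Last checks:** The pin stands upright with its collar on the bridge. Its top measures about 147 mm, against 148 mm when seated. The top camera puts it within about 3 mm of the hole centre. The scene camera says about 4 mm, but that includes the side of the knob facing the camera. The gripper is clear of everything.
- **Disagreement:** The wrist camera and the fixed cameras differed by about 2 mm, which is within the stated calibration error. No check failed.

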